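# Close the bayonet shipping canister over the nested tin

## Robot

A 6-joint arm with a two-finger parallel gripper is mounted at the origin on the work surface. World frame = base frame: x ahead of the robot, y to its left, z up, the work surface at z = 0. Lengths are in m, angles in rad, forces in N, time in s.
With the tool pointing down it reaches from about 0.4 to 0.825 m from the base axis. Payload 7 kg.
Tool frame: the origin (TCP) lies midway between the tips of the shut fingers; the grasp point (between the pads) lies 19 mm behind it (arm.tcp_to_grasp is the distance from the TCP to the grasp point, in m); z points along the fingers, y is the line along which they close (so a half turn about z gives the same grasp; the last joint's range is limited). The gripper opens to 85 mm and grips with 20 to 120 N. Pads are 22 mm wide; open, the fingers measure 114 mm over their backs; the gripper's body (76 mm by 85 mm) begins 54 mm behind the grasp point. The pads swing forward as they close: fully open they stand 13 mm farther back than shut.
Start: joints at [1.53, 0.359, 0.012, 0, -1.224, -0.288], TCP at [0.218, 0.639, 0.231] pointing down, gripper open.
Joint ranges: [-3.07, 3.07], [-1.43, 2.12], [-1.02, 1.25], [-3.03, 1.67], [-3.05, -0], [-3.03, 3.03]. Speed limits (rad/s): [2.39, 2.39, 3.01, 3.14, 3.14, 3.14].

## Interface

Orientations are given as a unit quaternion [x, y, z, w].
In Python, from cell import arm gives the robot as it stands.
- The arm moves only by the tool servo_tool, never from a script. Its argument "series" is one flat list of numbers, 7 for each row, row after row: the turn, a rotation vector about the tool's x, y, z in rad, then the shift along the tool's x, y, z in cm, then the finger opening in cm, from 0 to 8.54. In form: [wx, wy, wz, dx, dy, dz, jaw, wx, wy, wz, dx, dy, dz, jaw, ...]. A call has 1 to 20 rows; each row shifts and turns the commanded pose from where the row before left it, along the tool's axes as they then stand; what a row does not reach is not made up. A row lasts 1/10 s, in which the tool goes at most 50 mm and 8.59 degrees, less where a joint would pass 70% of its speed; a pose out of reach is approached as far as the arm can. A call is refused whole if a number of a shift passes 5 or a number of a turn 0.15, either way. A call with a gripper value outside its range is refused whole. The fingers move at their own pace and stop on an object; "squeeze" is the grip in N (left out, the last holds). Time passes only in rows, so rows that do not move let the fingers close. It gives the time, the measured TCP pose, the force, the opening and the grip force at its end, in the units of the state.
- arm.state(): the state, without advancing time (a new reading comes with each control period).
- arm.snapshot(name): name is "scene" or "top"; returns the picture (480x640x3 uint8, red, green, blue); there is no depth.
- arm.get_calibration(name): a dict with "fx", "fy", "cx", "cy" (pixels), "position" and "orientation" of the camera in the world. Camera axes: x right, y up, looking along -z (the intrinsics and any distortion apply to the point x, -y, -z); pixel columns grow to the right and rows downward; lengths in m; the calibration is good to about 2 mm. A picture is of the moment at which its call begins. get_calibration takes no time and is no camera call.
- arm.close_job(): hands the job in; it is judged then, once.
Trained networks look in the newest picture that a camera, given by its name, has taken for a name from the list of things; names that differ only in an ending like _2 or _b are one class to them, and where a whole thing is asked for, a point or a joint stands for the part that bears it (a point fixed in the world has none). Each returns a list of dicts, best first, with "conf" (0 to 1); they miss things now and then, are a little off and sometimes report something else, mostly with a low value. They report only what shows in the picture. A call takes as long as a camera call. They do not tell look-alikes from the thing itself.
- arm.boxes_of(camera, label): "at" ([x, y, z] in m, in the coordinates of the camera as it stood for that picture, good to about 4 mm: the middle of the surface that is visible of it).
- arm.masks_of(camera, label): "mask" (480x640 bool, what is visible of it).
- arm.tip_of(camera, label): "at" ([x, y, z] in m, in the coordinates of the camera as it stood for that picture, good to about 4 mm: a listed point, or the origin of a listed thing).
The state is a dict: "time": time; "joint_pos": joint angles; "qvel": joint speeds; "effort": joint torques, N m; "eef_pos": TCP position; "ee_rot": TCP orientation; "ft_force": force on the tool from outside, world axes, zero at the start; "wrist_torque": the same for the moment, N m; "finger_gap": opening from 0.0 (shut) to 1.0 (fully open); "finger_force": force on a finger pad.
Only numpy, scipy, OpenCV 4.12 (cv2) and the standard library are available. Lean on these libraries where they do the work, as an engineer would, in place of code of your own. Each camera call takes 0.05 s, during which the arm holds its last target. There are 200 camera calls.

## Task

Close the shipping canister: take the big blue lid off its sloped cradle by its yellow fin, lower it upright over the orange tin that stands in the lower shell until it sits fully down on the grey shoulder, fin along the white marks, then turn it clockwise (seen from above) until it stops with the fin along the yellow marks, and let go. The orange tin stays upright inside, and the other things on the table stay where they are.

Things in the scene. Friction and masses are not known exactly. Their poses are not given: they have to be found in the camera images.
- lid: Canister lid, loose, about 0.25 kg: blue cup upside down, 108 mm outside and 100 mm inside diameter, 71 mm tall, 66 mm deep, with a yellow fin on top. Origin: centre of its open rim; z out through the closed top; x along the fin. A half turn about z changes nothing. It starts rim down on the cradle's slope: z leans 30 degrees from vertical towards the robot, x (fin) runs up the slope.
- fin_grip (a point): Point to grip on the lid's yellow fin, on the lid's axis, 28 mm above the closed top and 99 mm above the rim. The fin is 80 mm long (lid's x), 16 mm thick (lid's y) and 45 mm tall. In line with it, inside the rim at the lid's +x and -x, sit two bayonet lugs, 22 mm wide, 10 mm tall, reaching in to 43 mm from the axis.
- stand: Fixed packing stand with the canister's lower shell. Origin: centre of the underside of its round dark plate, 160 mm across, 12 mm thick; z up along the shell's axis; x through the two yellow marks. Bayonet: the lid goes on with its fin along the white marks, then turns clockwise (from above) 75 degrees to a solid stop, fin along x. It turns easily; radial play 3 mm, vertical play when turned 3 mm.
- neck_rim (a point): Centre of the top of the blue neck, 72 mm above the stand's origin. The neck is 80 mm across, bore 72 mm, rim chamfered. Outside it are two yellow lugs out to 47 mm from the axis, 49 to 58 mm above the stand's origin, spanning 33 degrees either side of the stand's +x and -x. A lid put on at a wrong angle hangs up on them 22 mm too high.
- shoulder (a point): Centre of the top of the grey shoulder, 112 mm across, 36 mm above the stand's origin; the lid's rim rests on it when fully down.
- white_mark (a point): One of two opposite white marks on the plate, 68 mm from the axis, 75 degrees counter-clockwise (from above) of the stand's x: the fin's direction when the lid is lowered. The lid goes down with its fin 50 to 125 degrees counter-clockwise of x.
- yellow_mark (a point): One of two opposite yellow marks on the plate, 68 mm from the axis on the stand's x: the fin's direction when the lid is turned home (either way round).
- inner: Orange closed tin (the nested smaller canister), 60 mm across, 80 mm tall, 0.35 kg, loose, standing upright on the lower shell's floor (z = 12 mm) with 6 mm of play all round. Its top stands 92 mm above the table, 20 mm above the neck; the closed lid clears it by 10 mm. Origin: centre of its underside; z up.
- cradle: Fixed plywood cradle whose top slopes up at 30 degrees away from the robot (along the cradle's +x); board 140 x 130 mm with two rubber stub posts at its lower edge, 20 mm high, on which the lid rests. Origin: on the table below the board's centre; z up; the board's top centre is at z = 65 mm.
- grease_can: White grease can with a yellow label, 56 mm across, 95 mm tall; origin at the centre of its underside. Bystander.
- screwdriver: Screwdriver lying flat, 190 mm long, x axis from handle to blade. Bystander.
- wrench: Steel spanner lying flat, 170 mm long. Bystander.
- carton: Cardboard carton 130 x 90 x 70 mm, origin at the centre of its underside. Bystander.
- parts_bin: Small open blue bin 160 x 110 x 60 mm. Bystander.
- spray: White bottle with a red cap, 60 mm across, 170 mm tall. Bystander.
- bearing: Steel bearing ring 70 mm across, 20 mm thick, lying flat. Bystander.
Mind the look-alikes: they are no part of the job. What is shaped like the lid but green is not meant.

How it is judged:
By the outcome, as a careful person would: the job done as asked, in the order asked, and still so for the second after the job is handed in, with the robot touching nothing.
It also fails if it takes over 48 s, if anything falls off the work surface, if the arm or the gripper's body presses on something with over 40 N, if the wrist force passes 120 N, or if a joint passes its speed limit or range.

## Working session

There is one attempt and no reset: what is moved stays moved. The work goes in short steps, Python scripts to look and compute and a tool call to move; the robot and the scene stay as the last step left them, time stands still between calls to the robot, and variables do not carry over. Pictures are saved under pics/ and viewed, at most 10 in all, crops included, and the job is handed in when it is done.

Besides the shell and the picture viewer there is one more tool, called after "Request:" as name(argument=value, ...), one argument or row to a line, values as JSON. servo_tool: Moves the arm, as the interface text tells. Its arguments: {"type":"object","properties":{"series":{"type":"array","items":{"type":"number"}},"squeeze":{"type":"number"}},"required":["series"]}

```bash
mkdir -p pics; ls; cat > h.py <<'E'
import numpy as np, cv2
from scipy.spatial.transform import Rotation as R
from cell import arm
def w(cam,p):
    c=arm.get_calibration(cam); return R.from_quat(c["orientation"]).apply(p)+np.array(c["position"])
def pix(cam,P):
    c=arm.get_calibration(cam); q=R.from_quat(c["orientation"]).inv().apply(np.atleast_2d(P)-np.array(c["position"]))
    return np.c_[c["cx"]+c["fx"]*q[:,0]/-q[:,2], c["cy"]-c["fy"]*q[:,1]/-q[:,2]]
def ray(cam,uv,z):
    c=arm.get_calibration(cam); d=R.from_quat(c["orientation"]).apply([(uv[0]-c["cx"])/c["fx"],-(uv[1]-c["cy"])/c["fy"],-1])
    p=np.array(c["position"]); return p+d*(z-p[2])/d[2]
def save(cam,name):
    im=arm.snapshot(cam); cv2.imwrite(f"pics/{name}.png",im[:,:,::-1]); return im
np.set_printoptions(precision=4,suppress=True)
E
python3 - <<'E'
from h import *
for cam in ("top","scene"):
    save(cam,cam+"0"); print(cam,arm.get_calibration(cam))
    for l in ("lid","fin_grip","stand","neck_rim","shoulder","white_mark","yellow_mark","inner","cradle"):
        print(l,[(w(cam,d["at"]),round(d["conf"],2)) for d in arm.tip_of(cam,l)])
print(arm.state(),arm.tcp_to_grasp)
E
```

```text
pics
top {'fx': 567.8389184368999, 'fy': 567.8389184368999, 'cx': 313.40199419817924, 'cy': 237.7409688176955, 'position': array([0.3338, 0.0041, 1.6187]), 'orientation': array([ 0.0248, -0.0213, -0.7025,  0.711 ])}
lid [(array([0.7462, 0.404 , 0.0549]), 0.94), (array([0.1306, 0.3199, 0.0506]), 0.89), (array([0.5477, 0.2355, 0.0684]), 0.87), (array([ 0.5526,  0.237 , -0.0011]), 0.7), (array([ 0.5158, -0.1857,  0.033 ]), 0.44), (array([0.5105, 0.4261, 0.0009]), 0.16)]
fin_grip [(array([0.6822, 0.4809, 0.0535]), 0.82), (array([0.2251, 0.2933, 0.0539]), 0.77), (array([0.5039, 0.2453, 0.1521]), 0.71)]
stand [(array([ 0.5177, -0.1838, -0.0029]), 0.63)]
neck_rim [(array([ 0.5153, -0.1838,  0.0662]), 0.69)]
shoulder [(array([ 0.5146, -0.1859,  0.0338]), 0.96)]
white_mark [(array([ 0.5022, -0.1206,  0.0119]), 0.96)]
yellow_mark [(array([ 0.5746, -0.157 ,  0.0123]), 0.58), (array([0.5503, 0.2348, 0.0691]), 0.36)]
inner [(array([ 0.517 , -0.1876,  0.0155]), 0.57)]
cradle [(array([0.5497, 0.2365, 0.0019]), 0.96), (array([0.5497, 0.2364, 0.07  ]), 0.4)]
scene {'fx': 447.91179867396806, 'fy': 447
[... 727 characters left out ...]
)]
yellow_mark [(array([ 0.5753, -0.1537,  0.0123]), 0.62)]
inner [(array([ 0.5588,  0.0075, -0.0009]), 0.71), (array([ 0.5189, -0.1801,  0.0137]), 0.7)]
cradle [(array([0.5546, 0.2415, 0.0045]), 0.92)]
{'time': 1.0, 'joint_pos': array([ 1.5301,  0.3586,  0.0119, -0.    , -1.2241, -0.2881]), 'qvel': array([-0.002 ,  0.0007, -0.0015,  0.0009,  0.0009, -0.0008]), 'effort': array([  0.0024, -58.2986,  29.3658,   6.9414,  -0.0006,  -0.    ]), 'eef_pos': array([0.218 , 0.6388, 0.2313]), 'ee_rot': array([ 0.9865, -0.1637, -0.    , -0.    ]), 'ft_force': array([0.1464, 0.7962, 0.1724]), 'wrist_torque': array([ 0.0095,  0.0011, -0.0136]), 'finger_force': 0.0, 'finger_gap': 1.0015747331984552} 0.0187
```

View pics/top0.png

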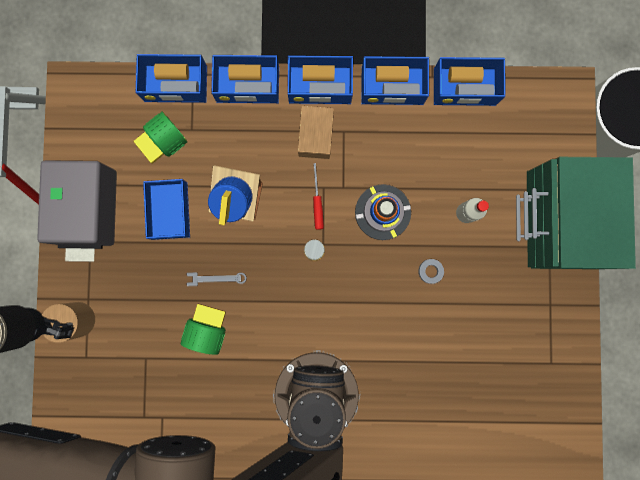

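View pics/scene0.png

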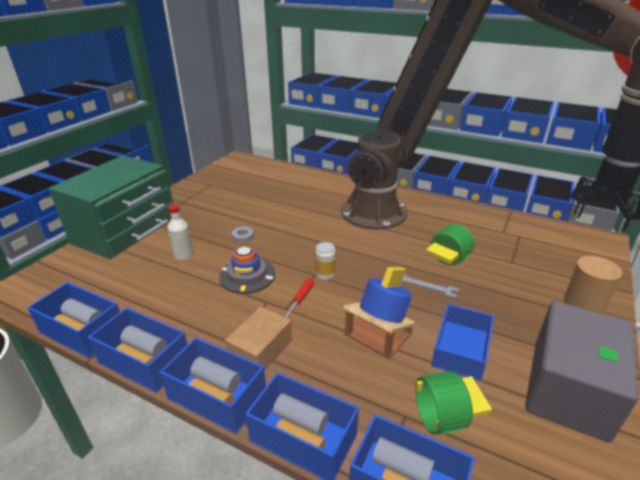

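The top view shows the blue lid at about (229,200), its fin running from (222,222) to (229,190). The stand is at (383,212), with yellow marks at (374,190) and (393,234) and white marks at (360,216) and (406,208). The green look-alikes lie elsewhere. Next I'll fit the lid and stand poses to the colour blobs in both pictures.

```bash
cat > fit.py <<'E'
from h import *
from scipy.optimize import minimize
ims={c:cv2.imread(f"pics/{c}0.png") for c in ("top","scene")}
hsv={c:cv2.cvtColor(i,cv2.COLOR_BGR2HSV) for c,i in ims.items()}
a=np.linspace(0,2*np.pi,40)
cyl=np.vstack([np.c_[.054*np.cos(a),.054*np.sin(a),0*a+z] for z in (0,.071)])
fin=np.array([[x,y,z] for x in(-.04,.04) for y in(-.008,.008) for z in(.071,.116)])
def hull(c,P,S=4):
    m=np.zeros((480*S//1,640*S),np.uint8) if 0 else np.zeros((480,640),np.uint8)
    q=np.round(pix(c,P)*16).astype(np.int32); cv2.fillConvexPoly(m,cv2.convexHull(q),255,cv2.LINE_AA,4); return m/255.
def T(p,P):
    r=R.from_euler("z",p[3])*R.from_euler("y",-np.pi/6); return r.apply(P)+p[:3]
obs={}
for c in ims:
    near=hull(c,T([.549,.2375,.066,-.15],cyl*1.25)) + hull(c,T([.549,.2375,.066,-.15],fin*1.2)) >0
    y=cv2.inRange(hsv[c],(22,110,90),(38,255,255))*near; b=cv2.inRange(hsv[c],(100,140,40),(125,255,255))*near
    obs[c]=(y.astype(float),np.maximum(y,b).astype(float)); print(c,(y>0).sum(),(b>0).sum())
    obs[c]=tuple((o>0).astype(float) for o in obs[c])
def cost(p):
    s=0
    for c in ims:
        f=hull(c,T(p,fin)); l=np.maximum(f,hull(c,T(p,cyl)))
        s+=((l-obs[c][1])**2).sum()+((f-obs[c][0])**2).sum()*(1)
    return s
p=np.array([.549,.2375,.066,-.15])
# fin lower part may be hidden only by nothing -> whole hull is visible
for _ in range(3):
    r=minimize(cost,p,method="Nelder-Mead",options=dict(initial_simplex=p+np.vstack([np.zeros(4),np.diag([.006,.006,.006,.08])]),maxiter=300)); p=r.x; print(p,r.fun)
g=T(p,np.array([[0,0,.099]]))[0]; print("grip",g,"yaw deg",np.degrees(p[3]))
# stand marks
for c in ims:
    reg=hull(c,np.c_[.516+.085*np.cos(a),-.1845+.085*np.sin(a),0*a+.012])
    for n,lo,hi,ang in (("yellow",(22,110,90),(38,255,255),25.5),("white",(0,0,170),(180,40,255),100.5)):
        m=cv2.inRange(hsv[c],lo,hi)*(reg>0)
        P=[]
        for s in (0,180):
            t=np.radians(ang+s); u=pix(c,[.516+.068*np.cos(t),-.1845+.068*np.sin(t),.012])[0]
            yy,xx=np.nonzero(m); k=np.hypot(xx-u[0],yy-u[1])<(9 if c=="top" else 8)
            P.append(ray(c,(xx[k].mean(),yy[k].mean()),.0125)) if k.any() else P.append(np.full(3,np.nan))
        d=P[0]-P[1]; print(c,n,(P[0]+P[1])/2,np.hypot(*d[:2]),np.degrees(np.arctan2(d[1],d[0])),k.sum())
E
python3 fit.py
```

```text
top 253 1208
scene 348 1383
[ 0.5499  0.2394  0.0628 -0.1017] 702.1448519800076
[ 0.5499  0.2394  0.0628 -0.1018] 702.0714648212225
[ 0.5509  0.2399  0.0635 -0.0936] 700.158000768935
grip [0.5016 0.2446 0.1493] yaw deg -5.364705628291017
top yellow [ 0.514  -0.1853  0.0125] 0.1255626359607413 25.375459793735015 43
top white [ 0.5158 -0.1837  0.0125] 0.1365055268043563 100.69675694567965 24
scene yellow [nan nan nan] nan nan 0
scene white [ 0.5151 -0.1849  0.0125] 0.140892286977284 100.4844718101737 11
```

```bash
cat >> fit.py <<'E'
out=[]
for c,ctr in (("top",(229,200)),("scene",(388,295))):
    for o in (0,1):
        im=ims[c].copy() if o==0 else np.repeat((obs[c][1]*120+obs[c][0]*120)[:,:,None],3,2).astype(np.uint8)
        x,y=ctr; k=im[y-45:y+45,x-60:x+60]; k=cv2.resize(k,None,fx=3.3,fy=3.3,interpolation=cv2.INTER_NEAREST)
        for P in (cyl,fin):
            q=((pix(c,T(p,P))-[x-60,y-45]+.5)*3.3).astype(np.int32); cv2.polylines(k,[cv2.convexHull(q)],True,(0,0,255),1)
        out.append(k)
cv2.imwrite("pics/ov.png",np.vstack([np.hstack(out[:2]),np.hstack(out[2:])]))
E
python3 fit.py >/dev/null
```

```text
(no output)
```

View pics/ov.png

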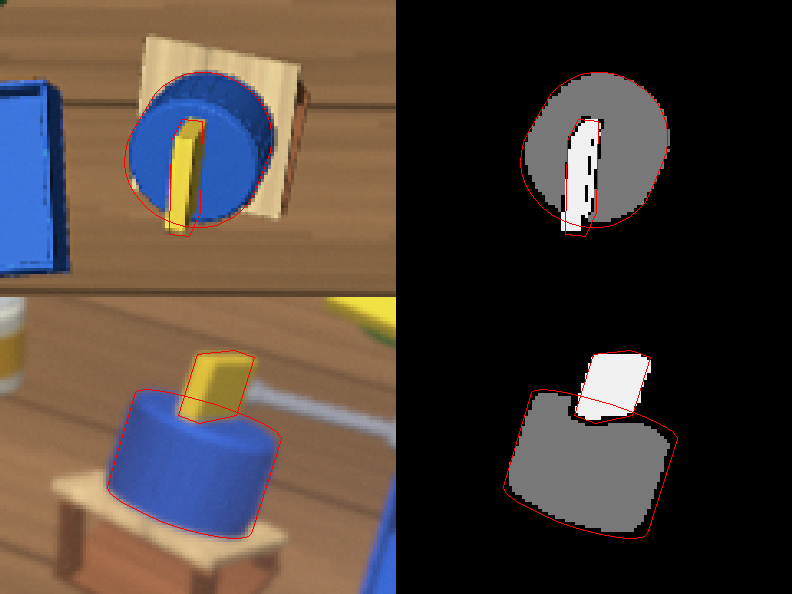

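The fit matches well except in yaw: in the top view the fin leans more than the model does. I'll refit with a smoothed cost and yaw starting points on both sides.

```bash
cat > fit2.py <<'E'
import re
src=open("fit.py").read().split("p=np.array([.549")[0]; exec(src)
G=lambda m:cv2.GaussianBlur(m,(0,0),1.5)
ob={c:tuple(G(o) for o in obs[c]) for c in obs}
def cost(p,cams):
    s=0
    for c in cams:
        f=hull(c,T(p,fin)); l=np.maximum(f,hull(c,T(p,cyl)))
        s+=((G(l)-ob[c][1])**2).sum()+4*((G(f)-ob[c][0])**2).sum()
    return s
for cams in (("top","scene"),("top",),("scene",)):
  best=None
  for y0 in (-.05,-.12,-.2):
    p=np.array([.5495,.2385,.065,y0])
    for _ in range(2):
        r=minimize(cost,p,args=(cams,),method="Nelder-Mead",options=dict(initial_simplex=p+np.vstack([np.zeros(4),np.diag([.005,.005,.003,.06])]),maxiter=250)); p=r.x
    if best is None or r.fun<best.fun: best=r
  p=best.x; print(cams,p,best.fun,"grip",T(p,np.array([[0,0,.099]]))[0],np.degrees(p[3]))
E
python3 fit2.py
```

```text
top 253 1208
scene 348 1383Traceback (most recent call last):
  File "fit2.py", line 16, in <module>
    r=minimize(cost,p,args=(cams,),method="Nelder-Mead",options=dict(initial_simplex=p+np.vstack([np.zeros(4),np.diag([.005,.005,.003,.06])]),maxiter=250)); p=r.x
    res = _minimize_neldermead(fun, x0, args, callback, bounds=bounds,
                               **options)
    fxr = func(xr)
    fx = function(np.copy(x), *(wrapper_args + args))
  File "fit2.py", line 8, in cost
    f=hull(c,T(p,fin)); l=np.maximum(f,hull(c,T(p,cyl)))
                                       ~~~~^^^^^^^^^^^^
  File "<string>", line 10, in hull
  File "h.py", line 7, in pix
    c=arm.get_calibration(cam); q=R.from_quat(c["orientation"]).inv().apply(np.atleast_2d(P)-np.array(c["position"]))
ValueError: time passes only in moves, steps and waits
```

```bash
sed -i 's/^from cell import arm/from cell import arm\nimport functools\ncal=functools.cache(lambda n: arm.get_calibration(n))/; s/c=arm.get_calibration(cam)/c=cal(cam)/' h.py; python3 fit2.py
```

```text
top 253 1208
scene 348 1383
('top', 'scene') [ 0.5521  0.2387  0.0653 -0.1279] 389.0361140715965 grip [0.503 0.245 0.151] -7.329339129931722
('top',) [ 0.5629  0.2544 -0.044  -0.2054] 100.0327636086952 grip [0.5144 0.2645 0.0417] -11.766698320576802
('scene',) [ 0.4889  0.2196  0.0134 -0.1304] 64.88392266028116 grip [0.4398 0.226  0.0991] -7.473822840709325
```

```bash
cat >> h.py <<'E'
def delta(pos,rot):
    s=arm.state(); r=R.from_quat(s["ee_rot"]); print("t",s["time"],"pos",s["eef_pos"],"F",s["ft_force"],"grip",s["finger_force"],s["finger_gap"])
    print("turn (tool)",(r.inv()*rot).as_rotvec(),"shift (tool, cm)",r.inv().apply(np.array(pos)-s["eef_pos"])*100)
def lidrot(yaw,tilt=0): return R.from_euler("z",yaw,degrees=True)*R.from_euler("y",-tilt,degrees=True)*R.from_euler("x",np.pi)
E
python3 - <<'E'
from h import *
L=lidrot(-9,30); g=np.array([.5035,.246,.151]); z=L.as_matrix()[:,2]
print(z); delta(g-z*.081,L); delta(g+z*.0187,L)
E
```

```text
[ 0.4938 -0.0782 -0.866 ]
t 1.0 pos [0.218  0.6388 0.2313] F [0.1464 0.7962 0.1724] grip 0.0 1.0015747331984552
turn (tool) [ 0.0449  0.5223 -0.1678] shift (tool, cm) [35.7186 28.6494  1.0146]
t 1.0 pos [0.218  0.6388 0.2313] F [0.1464 0.7962 0.1724] grip 0.0 1.0015747331984552
turn (tool) [ 0.0449  0.5223 -0.1678] shift (tool, cm) [40.6304 27.7978  9.6489]
```

Request:
servo_tool(
  series=[0,0,0,1.2,0.95,0,8.5,0,0,0,2.4,1.9,0,8.5,0,0,0,2.4,1.9,0,8.5,0,0,0,2.4,1.9,0,8.5,0,0,0,2.4,1.9,0,8.5,0,0,0,2.4,1.9,0,8.5,0,0,0,2.4,1.9,0,8.5,0,0,0,2.4,1.9,0,8.5,0,0,0,2.4,1.9,0,8.5,0,0,0,2.4,1.9,0,8.5,0,0,0,2.4,1.9,0,8.5,0,0,0,2.4,1.9,0,8.5,0,0,0,2.4,1.9,0,8.5,0,0,0,2.4,1.9,0,8.5,0,0,0,2.4,1.9,0,8.5,0,0,0,1,0.8,0.5,8.5],
)

```text
time: 2.6
eef_pos: [0.4663, 0.2527, 0.227]
ee_rot: [0.986, -0.164, 0.001, -0.001]
ft_force: [1.0, 1.0, -0.5]
finger_gap: 0.994
finger_force: 0.0
```

Request:
servo_tool(
  series=[0.009,0.1045,-0.0335,0,0,0,8.5,0.009,0.1045,-0.0335,0,0,0,8.5,0.009,0.1045,-0.0335,0,0,0,8.5,0.009,0.1045,-0.0335,0,0,0,8.5,0.009,0.1045,-0.0335,0,0,0,8.5,0,0,0,0,0,0,8.5,0,0,0,0,0,0,8.5],
)

```text
time: 3.3
eef_pos: [0.4646, 0.2542, 0.226]
ee_rot: [0.963, -0.076, 0.257, 0.02]
ft_force: [0.8, 0.0, 0.8]
finger_gap: 0.997
finger_force: 0.0
```

```bash
python3 - <<'E'
from h import *
L=lidrot(-9,30); g=np.array([.5035,.246,.151]); z=L.as_matrix()[:,2]
delta(g+z*.0187,L); print(arm.state()["joint_pos"])
for c in ("top","scene"):
    save(c,c+"1"); print([(w(c,d["at"]),round(d["conf"],2)) for d in arm.tip_of(c,"fin_grip")])
a=cv2.imread("pics/top1.png")[100:300,130:330]; b=cv2.imread("pics/scene1.png")[200:400,290:490]
cv2.imwrite("pics/c1.png",cv2.resize(np.hstack([a,b]),None,fx=2,fy=2))
E
```

```text
t 3.3 pos [0.4646 0.2542 0.226 ] F [0.8493 0.0442 0.8398] grip 0.0 0.9968507591091718
turn (tool) [0.0002 0.0012 0.0003] shift (tool, cm) [-0.2974  0.2043 10.3467]
[ 1.1402 -0.0639 -0.89    0.7773 -0.7547 -0.3086]
[(array([0.5046, 0.2452, 0.1479]), 0.63), (array([0.2226, 0.2945, 0.0556]), 0.6), (array([0.6782, 0.4792, 0.0582]), 0.56)]
[(array([0.503 , 0.246 , 0.1523]), 0.77), (array([0.6787, 0.4793, 0.0528]), 0.65), (array([0.2238, 0.2931, 0.0517]), 0.62)]
```

View pics/c1.png

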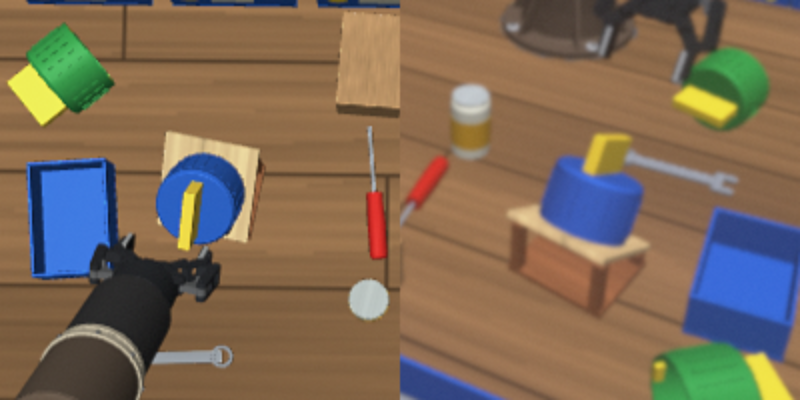

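The open gripper is aligned with the fin line: finger tips at (128,237) and (208,250) in the crop, fin at (188,220). Both cameras put fin_grip at (0.504, 0.2455, 0.150), so I'll go in and grip.

Request:
servo_tool(
  series=[0,0,0,-0.3,0.2,1,8.5,0,0,0,0,0,1.5,8.5,0,0,0,0,0,1.5,8.5,0,0,0,0,0,1.5,8.5,0,0,0,0,0,1.5,8.5,0,0,0,0,0,1.5,8.5,0,0,0,0,0,1,8.5,0,0,0,0,0,0.8,8.5,0,0,0,0,0,0,8.5,0,0,0,0,0,0,8.5],
)

```text
time: 4.5
eef_pos: [0.5154, 0.2464, 0.1376]
ee_rot: [0.963, -0.077, 0.257, 0.021]
ft_force: [0.9, -0.3, 0.3]
finger_gap: 0.994
finger_force: 0.0
```

Request:
servo_tool(
  series=[0,0,0,0,0,0,5,0,0,0,0,0,0,3,0,0,0,0,0,0,2,0,0,0,0,0,0,1,0,0,0,0,0,0,0.5,0,0,0,0,0,0,0.5,0,0,0,0,0,0,0.5,0,0,0,0,0,0,0.5],
  squeeze=70,
)

```text
time: 5.3
eef_pos: [0.5148, 0.2463, 0.1377]
ee_rot: [0.963, -0.077, 0.257, 0.021]
ft_force: [2.0, -1.8, 3.4]
finger_gap: 0.174
finger_force: 68.4
```

Request:
servo_tool(
  series=[0,0,0,0,0,-0.7,0.5,0,0,0,0,0,-1.2,0.5,0,0,0,0,0,-1.5,0.5,0,0,0,0,0,-1.5,0.5,0,0,0,0,0,-1.5,0.5,0,0,0,0,0,-1.5,0.5,0,0,0,0,0,-1.5,0.5,0,0,0,0,0,-1.5,0.5,0,-0.0655,0,0,0,-1,0.5,0,-0.0655,0,0,0,-0.8,0.5,0,-0.0655,0,0,0,-0.8,0.5,0,-0.0655,0,0,0,-0.5,0.5,0,-0.0655,0,0,0,0,0.5,0,-0.0655,0,0,0,0,0.5,0,-0.0655,0,0,0,0,0.5,0,-0.0655,0,0,0,0,0.5],
)

```text
time: 6.9
eef_pos: [0.4477, 0.2579, 0.2594]
ee_rot: [0.997, -0.079, -0.003, 0.0]
ft_force: [0.5, -0.0, -2.8]
finger_gap: 0.177
finger_force: 68.9
```

```bash
python3 - <<'E'
from h import *
L=lidrot(-80+.5,0)
delta([.4,.03,.26],L); delta([.515,-.1845,.2],L);print(arm.state()["joint_pos"],arm.state()["wrist_torque"])
for c in ("top","scene"):
    save(c,c+"2"); print([(w(c,d["at"]),round(d["conf"],2)) for d in arm.tip_of(c,"lid")])
E
```

```text
t 6.9 pos [0.4477 0.2579 0.2594] F [ 0.5427 -0.0208 -2.7604] grip 68.85794878005981 0.17668520418766487
turn (tool) [0.0044 0.0047 1.2299] shift (tool, cm) [-1.1335 23.2558 -0.0329]
t 6.9 pos [0.4477 0.2579 0.2594] F [ 0.5427 -0.0208 -2.7604] grip 68.85794878005981 0.17668520418766487
turn (tool) [0.0044 0.0047 1.2299] shift (tool, cm) [13.6275 42.6288  5.8961]
[ 0.8992  0.0813 -0.2821 -0.0051 -1.211   0.5157] [-0.0443 -0.0644 -0.0243]
[(array([0.7482, 0.4041, 0.0521]), 0.94), (array([0.128 , 0.3238, 0.0516]), 0.93), (array([0.4404, 0.2553, 0.1793]), 0.67)]
[(array([0.4487, 0.2604, 0.177 ]), 0.71), (array([0.1315, 0.3217, 0.0531]), 0.71), (array([0.7414, 0.4058, 0.0571]), 0.6)]
```

Request:
servo_tool(
  series=[0,0,0,0.45,1.4,0,0.5,0,0,0,0.9,2.85,0.2,0.5,0,0,0,0.9,2.85,0.2,0.5,0,0,0,0.9,2.85,0.2,0.5,0,0,0,0.9,2.85,0.2,0.5,0,0,0,0.9,2.85,0.2,0.5,0,0,0,0.9,2.85,0.2,0.5,0,0,0,0.9,2.85,0.2,0.5,0,0,0,0.9,2.85,0.2,0.5,0,0,0,0.9,2.85,0.2,0.5,0,0,0,0.9,2.85,0.2,0.5,0,0,0,0.9,2.85,0.2,0.5,0,0,0,0.9,2.85,0.2,0.5,0,0,0,0.9,2.85,0.2,0.5,0,0,0,0.9,2.85,0.2,0.5,0,0,0,0.6,1.3,0.2,0.5],
)

```text
time: 8.7
eef_pos: [0.5146, -0.1867, 0.2302]
ee_rot: [0.997, -0.079, -0.001, 0.001]
ft_force: [0.1, 1.5, -2.3]
finger_gap: 0.176
finger_force: 69.1
```

Request:
servo_tool(
  series=[0,0,0.08,0,0,0,0.5,0,0,0.13,0,0,0,0.5,0,0,0.13,0,0,0,0.5,0,0,0.13,0,0,0,0.5,0,0,0.13,0,0,0,0.5,0,0,0.13,0,0,0,0.5,0,0,0.13,0,0,0,0.5,0,0,0.13,0,0,0,0.5,0,0,0.13,0,0,0,0.5,0,0,0.1,0,0,0,0.5,0,0,0,0,0,0,0.5,0,0,0,0,0,0,0.5],
)

```text
time: 9.9
eef_pos: [0.5152, -0.1845, 0.2303]
ee_rot: [0.773, -0.634, -0.001, 0.001]
ft_force: [0.2, -1.0, -2.8]
finger_gap: 0.179
finger_force: 69.0
```

```bash
python3 - <<'E'
from h import *
delta([.515,-.1845,.2],lidrot(-79.5));print(arm.state()["joint_pos"])
for c in ("top","scene"):
    save(c,c+"3")
    for l in ("lid","fin_grip","stand","shoulder","white_mark","yellow_mark"): print(c,l,[(w(c,d["at"]),round(d["conf"],2)) for d in arm.tip_of(c,l) if abs(w(c,d["at"])[1]+.185)<.12])
a=cv2.imread("pics/top3.png")[130:290,310:470]; b=cv2.imread("pics/scene3.png")[180:340,170:330]
cv2.imwrite("pics/c3.png",cv2.resize(np.hstack([a,b]),None,fx=2.5,fy=2.5))
E
```

```text
t 9.9 pos [ 0.5152 -0.1845  0.2303] F [ 0.2277 -0.9807 -2.7655] grip 68.95771622657776 0.17906274487893428
turn (tool) [ 0.003  -0.0009  0.0128] shift (tool, cm) [-0.0052  0.0071  3.0302]
[ 0.0153  0.1509 -0.272   0.0016 -1.1507  0.1802]
top lid [(array([ 0.5114, -0.1843,  0.151 ]), 0.94)]
top fin_grip [(array([ 0.517 , -0.1807,  0.2452]), 0.83)]
top stand [(array([ 0.5212, -0.1841, -0.0043]), 0.96), (array([ 0.5174, -0.1834,  0.0681]), 0.72)]
top shoulder [(array([ 0.5171, -0.1861,  0.0358]), 0.63), (array([ 0.5028, -0.1203,  0.0129]), 0.59)]
top white_mark [(array([ 0.5004, -0.1176,  0.0091]), 0.9)]
top yellow_mark [(array([ 0.5768, -0.1508,  0.0172]), 0.61), (array([ 0.5186, -0.1839, -0.0014]), 0.53)]
scene lid [(array([ 0.5143, -0.184 ,  0.1474]), 0.93)]
scene fin_grip [(array([ 0.5171, -0.1833,  0.2503]), 0.93)]
scene stand [(array([ 0.5147, -0.1813, -0.0027]), 0.95)]
scene shoulder [(array([ 0.516 , -0.1833,  0.0346]), 0.66)]
scene white_mark [(array([ 0.5028, -0.116 ,  0.0143]), 0.59)]
scene yellow_mark [(array([ 0.5744, -0.1551,  0.0118]), 0.58), (array([ 0.5159, -0.1807,  0.1497]), 0.3)]
```

View pics/c3.png

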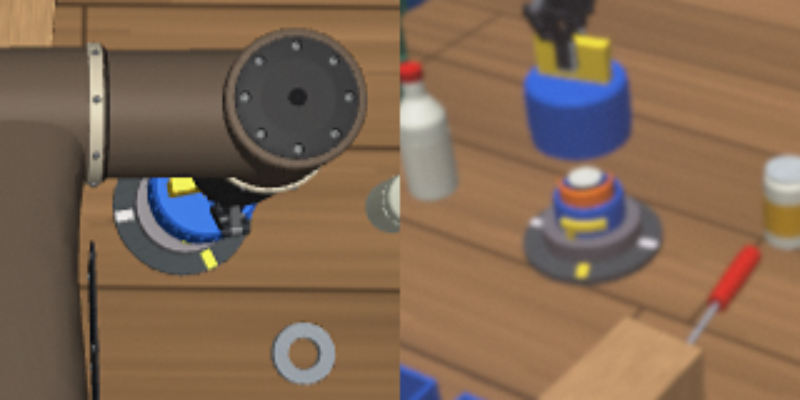

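The lid hangs upright over the tin and stand, fin roughly along the white marks. The estimates put its centre within about 2 mm of the stand axis, so I'll apply a small correction and lower in stages with force checks.

Request:
servo_tool(
  series=[0.003,0,0.013,0.17,-0.07,0.5,0.5,0,0,0,0,0,1,0.5,0,0,0,0,0,1,0.5,0,0,0,0,0,1,0.5,0,0,0,0,0,1,0.5,0,0,0,0,0,1,0.5,0,0,0,0,0,0.7,0.5,0,0,0,0,0,0.3,0.5,0,0,0,0,0,0,0.5],
)

```text
time: 11.5
eef_pos: [0.5164, -0.1864, 0.1648]
ee_rot: [0.768, -0.641, -0.0, 0.001]
ft_force: [0.0, -0.0, -2.6]
finger_gap: 0.173
finger_force: 69.0
```

Request:
servo_tool(
  series=[0,0,0,0,0,0.4,0.5,0,0,0,0,0,0.4,0.5,0,0,0,0,0,0.4,0.5,0,0,0,0,0,0.4,0.5,0,0,0,0,0,0,0.5],
)

```text
time: 12.0
eef_pos: [0.5161, -0.1863, 0.1486]
ee_rot: [0.768, -0.641, -0.0, 0.001]
ft_force: [0.2, 0.3, -3.4]
finger_gap: 0.176
finger_force: 69.0
```

Request:
servo_tool(
  series=[0,0,0,0,0,0.4,0.5,0,0,0,0,0,0.4,0.5,0,0,0,0,0,0.4,0.5,0,0,0,0,0,0,0.5],
)

```text
time: 12.4
eef_pos: [0.5162, -0.1863, 0.1365]
ee_rot: [0.768, -0.641, -0.0, 0.0]
ft_force: [-0.1, -0.0, -2.8]
finger_gap: 0.177
finger_force: 69.0
```

Request:
servo_tool(
  series=[0,0,0,0,0,0.3,0.5,0,0,0,0,0,0.3,0.5,0,0,0,0,0,0.3,0.5,0,0,0,0,0,0.3,0.5,0,0,0,0,0,0.2,0.5,0,0,0,0,0,0,0.5],
)

```text
time: 13.0
eef_pos: [0.5163, -0.1864, 0.1229]
ee_rot: [0.768, -0.641, -0.0, 0.0]
ft_force: [-0.0, -0.5, -2.2]
finger_gap: 0.176
finger_force: 68.9
```

Request:
servo_tool(
  series=[0,0,0,0,0,0.15,0.5,0,0,0,0,0,0.1,0.5,0,0,0,0,0,0.1,0.5,0,0,0,0,0,0,0.5],
)

```text
time: 13.4
eef_pos: [0.5164, -0.1864, 0.1196]
ee_rot: [0.768, -0.641, 0.0, 0.0]
ft_force: [0.5, -0.1, -2.9]
finger_gap: 0.175
finger_force: 68.9
```

Request:
servo_tool(
  series=[0,0,0,0,0,0.1,0.5,0,0,0,0,0,0.1,0.5,0,0,0,0,0,0,0.5],
)

```text
time: 13.7
eef_pos: [0.5168, -0.1869, 0.1191]
ee_rot: [0.768, -0.641, 0.001, 0.0]
ft_force: [-3.4, 0.4, 8.1]
finger_gap: 0.175
finger_force: 70.5
```

Request:
servo_tool(
  series=[0,0,0,0,0,0.1,0.5,0,0,0,0,0,0.05,0.5,0,0,0,0,0,0,0.5],
)

```text
time: 14.0
eef_pos: [0.5167, -0.1874, 0.1188]
ee_rot: [0.768, -0.641, 0.001, 0.001]
ft_force: [-8.3, -2.0, 18.2]
finger_gap: 0.177
finger_force: 72.1
```

The lid touched down at TCP z 0.119, which is seated (a hang-up would show at about 0.138). I'll ease the press and turn clockwise, which is positive about the tool's z.

Request:
servo_tool(
  series=[0,0,0,0,0,-0.2,0.5,0,0,0.05,0,0.01,0,0.5,0,0,0.08,0,0.02,0,0.5,0,0,0.08,0,0.02,0,0.5,0,0,0.08,0,0.02,0,0.5,0,0,0,0,0,0,0.5],
)

```text
time: 14.6
eef_pos: [0.5166, -0.1863, 0.1189]
ee_rot: [-0.667, 0.745, -0.001, 0.0]
ft_force: [-0.2, -0.0, 1.9]
finger_gap: 0.179
finger_force: 69.6
```

Request:
servo_tool(
  series=[0,0,0.08,0,0.02,0,0.5,0,0,0.08,0,0.02,0,0.5,0,0,0.08,0,0.02,0,0.5,0,0,0.08,0,0.02,0,0.5,0,0,0,0,0,0,0.5],
)

```text
time: 15.1
eef_pos: [0.516, -0.1862, 0.1188]
ee_rot: [-0.54, 0.841, -0.001, 0.001]
ft_force: [0.7, 0.5, 2.9]
finger_gap: 0.176
finger_force: 69.7
```

```bash
python3 - <<'E'
from h import *
delta([.5142,-.1848,.119],lidrot(-154.7)); print(arm.state()["wrist_torque"],arm.state()["joint_pos"])
E
```

```text
t 15.1 pos [ 0.516  -0.1862  0.1188] F [0.7156 0.4841 2.897 ] grip 69.66172814369202 0.1759076189941858
turn (tool) [-0.002   0.0009  0.7   ] shift (tool, cm) [-0.0508  0.2236 -0.0169]
[ 0.1451 -0.5559 -0.0085] [ 0.0115  0.2532 -0.4206  0.001  -0.8951 -0.4413]
```

Free turning with low forces; 0.70 rad remains.

Request:
servo_tool(
  series=[0,0,0.08,0,0.02,0,0.5,0,0,0.08,0,0.02,0,0.5,0,0,0.08,0,0.02,0,0.5,0,0,0.08,0,0.02,0,0.5,0,0,0.08,0,0.02,0,0.5,0,0,0.08,0,0.02,0,0.5,0,0,0.08,0,0.02,0,0.5,0,0,0,0,0,0,0.5],
)

```text
time: 15.9
eef_pos: [0.515, -0.1855, 0.1188]
ee_rot: [-0.287, 0.958, -0.001, 0.001]
ft_force: [0.4, -0.2, 2.6]
finger_gap: 0.177
finger_force: 69.8
```

Request:
servo_tool(
  series=[0,0,0.04,0,0.01,0,0.5,0,0,0.04,0,0.01,0,0.5,0,0,0.03,0,0,0,0.5,0,0,0,0,0,0,0.5],
)

```text
time: 16.3
eef_pos: [0.5148, -0.1853, 0.1188]
ee_rot: [-0.234, 0.972, -0.001, 0.001]
ft_force: [2.1, 1.3, 3.8]
finger_gap: 0.177
finger_force: 70.0
```

```bash
python3 - <<'E'
from h import *
delta([.5142,-.1848,.119],lidrot(-154.7)); print(arm.state()["wrist_torque"])
E
```

```text
t 16.3 pos [ 0.5148 -0.1853  0.1188] F [2.077  1.2647 3.7691] grip 69.99594211578369 0.1770889506757375
turn (tool) [-0.0016  0.0012  0.0313] shift (tool, cm) [ 0.0301  0.0704 -0.0244]
[ 0.3765 -1.2042  0.1312]
```

Request:
servo_tool(
  series=[0,0,0.03,0,0,0,0.5,0,0,0.03,0,0,0,0.5,0,0,0,0,0,0,0.5],
)

```text
time: 16.6
eef_pos: [0.5146, -0.1852, 0.1187]
ee_rot: [-0.203, 0.979, -0.001, 0.001]
ft_force: [2.8, 3.8, 5.9]
finger_gap: 0.175
finger_force: 70.2
```

```bash
python3 - <<'E'
from h import *
delta([.5142,-.1848,.119],lidrot(-154.7)); print(arm.state()["wrist_torque"])
E
```

```text
t 16.6 pos [ 0.5146 -0.1852  0.1187] F [2.7898 3.825  5.8581] grip 70.16262173652649 0.17487152981040266
turn (tool) [-0.0013  0.001  -0.0322] shift (tool, cm) [ 0.0221  0.0497 -0.0288]
[ 0.8646 -1.3526  0.2801]
```

Request:
servo_tool(
  series=[0,0,0.03,0,0,0,0.5,0,0,0.03,0,0,0,0.5,0,0,0,0,0,0,0.5],
)

```text
time: 16.9
eef_pos: [0.5143, -0.185, 0.1187]
ee_rot: [-0.175, 0.985, -0.001, 0.0]
ft_force: [2.1, 4.3, 5.7]
finger_gap: 0.175
finger_force: 86.5
```

```bash
python3 - <<'E'
from h import *
delta([.5142,-.1848,.119],lidrot(-154.7)); print(arm.state()["wrist_torque"])
E
```

```text
t 16.9 pos [ 0.5143 -0.185   0.1187] F [2.0764 4.2954 5.7499] grip 86.48836400359869 0.1751011205505631
turn (tool) [-0.0013 -0.0002 -0.0892] shift (tool, cm) [ 0.0023  0.0274 -0.0343]
[ 1.5351 -0.9044  2.062 ]
```

Wrist torque rose to 2.1 N m, so the lid is at the stop. I'll unwind slightly, release and rise straight up, then check.

Request:
servo_tool(
  series=[0,0,-0.03,0,0,-0.05,0.5,0,0,0,0,0,0,2.2,0,0,0,0,0,0,4,0,0,0,0,0,0,6,0,0,0,0,0,0,7,0,0,0,0,0,0,7],
)

```text
time: 17.5
eef_pos: [0.5135, -0.1854, 0.1185]
ee_rot: [-0.189, 0.982, -0.0, -0.0]
ft_force: [-0.6, 0.0, 0.5]
finger_gap: 0.821
finger_force: 0.0
```

Request:
servo_tool(
  series=[0,0,0,0,0,-0.5,7,0,0,0,0,0,-1,7,0,0,0,0,0,-1.5,7,0,0,0,0,0,-2,7,0,0,0,0,0,-2.5,7,0,0,0,0,0,-2.5,7,0,0,0,0,0,-2.5,7,0,0,0,0,4,-1.5,7,0,0,0,0,4,0,7,0,0,0,0,4,0,7,0,0,0,0,4,0,7,0,0,0,0,0,0,7],
)

```text
time: 18.7
eef_pos: [0.4533, -0.0337, 0.2602]
ee_rot: [-0.191, 0.982, 0.0, 0.001]
ft_force: [0.8, -0.1, 0.6]
finger_gap: 0.819
finger_force: 0.0
```

```bash
python3 - <<'E'
from h import *
s=arm.state(); print(s["time"],s["eef_pos"],s["ft_force"])
for c in ("top","scene"):
    save(c,c+"4")
    for l in ("lid","fin_grip","stand"): print(c,l,[(w(c,d["at"]),round(d["conf"],2)) for d in arm.tip_of(c,l) if abs(w(c,d["at"])[1]+.185)<.1])
a=cv2.imread("pics/top4.png")[130:290,310:470]; b=cv2.imread("pics/scene4.png")[180:340,170:330]
cv2.imwrite("pics/c4.png",cv2.resize(np.hstack([a,b]),None,fx=2.5,fy=2.5))
E
```

```text
18.7 [ 0.4533 -0.0337  0.2602] [ 0.8203 -0.1453  0.5625]
top lid [(array([ 0.5128, -0.1844,  0.0401]), 0.65), (array([ 0.5763, -0.153 ,  0.0156]), 0.63)]
top fin_grip [(array([ 0.5162, -0.1853,  0.1315]), 0.59)]
top stand []
scene lid [(array([ 0.519 , -0.1803,  0.0348]), 0.61), (array([ 0.5159, -0.1822,  0.0351]), 0.53)]
scene fin_grip [(array([ 0.5126, -0.1833,  0.1353]), 0.79)]
scene stand [(array([ 0.5123, -0.1799, -0.0026]), 0.56)]
```

View pics/c4.png

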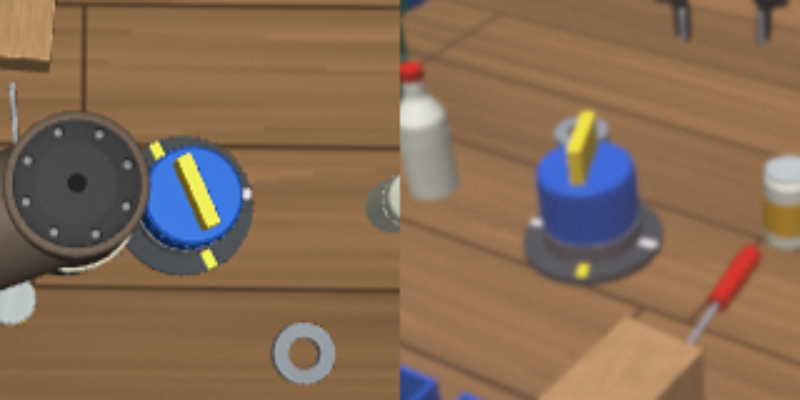

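The lid sits upright and low on the shoulder, fin close to the yellow marks. I'll measure the fin's angle, and check that nothing else has moved.

```bash
python3 - <<'E'
from h import *
for n in ("top4",):
    im=cv2.imread(f"pics/{n}.png"); h=cv2.cvtColor(im,cv2.COLOR_BGR2HSV)
    for V in (90,200,225):
        m=cv2.inRange(h,(22,110,V),(38,255,255)); k,lab,st,ce=cv2.connectedComponentsWithStats(m)
        for i in range(1,k):
            if 350<ce[i][0]<410 and 180<ce[i][1]<245 and st[i][4]>15:
                ys,xs=np.nonzero(lab==i); q=np.array([ray("top",u,.152 if st[i][4]>100 else .0125) for u in zip(xs,ys)])
                d=np.linalg.svd((q-q.mean(0))[:,:2])[2][0]; print(V,st[i][4],ce[i],q.mean(0),np.degrees(np.arctan2(d[1],d[0])))
a,b=cv2.imread("pics/top0.png").astype(int),cv2.imread("pics/top4.png").astype(int)
m=((abs(a-b).max(2)>60)*255).astype(np.uint8); k,lab,st,ce=cv2.connectedComponentsWithStats(m)
print([list(s) for s in st[1:] if s[4]>25])
E
```

```text
90 28 [372.3214 189.3214] [ 0.5789 -0.1534  0.0125] -155.29983352423272
90 243 [388.1605 206.3292] [ 0.5136 -0.181   0.152 ] -156.66633705610818
90 37 [393.3243 233.2162] [ 0.4542 -0.2136  0.0125] -155.01383804027742
200 23 [372.3043 189.6957] [ 0.5778 -0.1533  0.0125] -159.0998921494899
200 173 [389.052  205.5665] [ 0.5156 -0.1833  0.152 ] -156.1812338121866
200 26 [393.1154 233.0769] [ 0.4546 -0.213   0.0125] -153.31230859924838
225 20 [372.5 189.5] [ 0.5784 -0.1539  0.0125] -152.10909225670116
225 164 [389.122  205.3598] [ 0.5162 -0.1835  0.152 ] -155.84526406931872
225 24 [393.25 233.  ] [ 0.4548 -0.2133  0.0125] -152.8773082926615
[[np.int32(208), np.int32(176), np.int32(114), np.int32(83), np.int32(2334)], [np.int32(322), np.int32(178), np.int32(20), np.int32(9), np.int32(113)], [np.int32(345), np.int32(178), np.int32(15), np.int32(9), np.int32(73)], [np.int32(313), np.int32(187), np.int32(50), np.int32(42), np.int32(1413)], [np.int32(356), np.int32(188), np.int32(51), np.int32(42), np.int32(1291)], [np.int32(324), np.int32(225), np.int32(38), np.int32(16), np.int32(206)], [np.
[... 483 characters left out ...]
33), np.int32(106), np.int32(743)], [np.int32(287), np.int32(364), np.int32(7), np.int32(9), np.int32(50)], [np.int32(335), np.int32(368), np.int32(9), np.int32(6), np.int32(34)], [np.int32(344), np.int32(374), np.int32(12), np.int32(20), np.int32(81)], [np.int32(350), np.int32(396), np.int32(14), np.int32(24), np.int32(138)], [np.int32(0), np.int32(420), np.int32(267), np.int32(60), np.int32(7830)], [np.int32(344), np.int32(421), np.int32(18), np.int32(9), np.int32(78)], [np.int32(269), np.int32(435), np.int32(45), np.int32(44), np.int32(987)], [np.int32(333), np.int32(436), np.int32(10), np.int32(22), np.int32(147)], [np.int32(342), np.int32(471), np.int32(18), np.int32(9), np.int32(115)]]
```

```bash
python3 -c "
import cv2,numpy as np
cv2.imwrite('pics/c5.png',np.hstack([cv2.imread('pics/top4.png')[90:400,100:500],cv2.imread('pics/scene4.png')[120:430,150:550]]))"
```

```text
(no output)
```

View pics/c5.png

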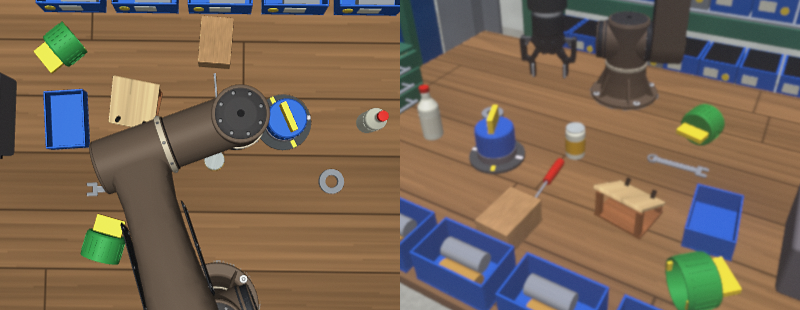

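The arm is only hiding the wrench in the top view; it and the other bystanders are where they were. The lid is seated with its fin at 24–25.7°, in line with the yellow marks, and the gripper is clear, so I'll hand in.

```bash
python3 -c "
from cell import arm
print(arm.close_job())"
```

```text
the job is handed in; nothing more can be done
None
```

The blue lid is seated on the grey shoulder and turned clockwise to its stop, with the fin along the yellow marks to within about 2°. The gripper let go clear of it, no bystander appeared moved, and I handed the job in at about 19 s; I could not see the tin under the lid, but nothing touched it on the way down.

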